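# Feed a shoe heel into the ratchet clamp and hold it under gentle pressure

### The arm

A 6-joint arm with a two-finger parallel gripper is mounted at the origin on the work surface. World frame = base frame: x ahead of the robot, y to its left, z up, the work surface at z = 0. Lengths are in m, angles in rad, forces in N, time in s.
With the tool pointing down it reaches from about 0.375 to 0.9 m from the base axis. Payload 3.1 kg.
Tool frame: the origin (TCP) lies between the finger pads; the fingertips stand 8 mm ahead of it and the grasp point (between the pads) lies 11 mm behind it; z points along the fingers, y is the line along which they close (so a half turn about z gives the same grasp; the last joint's range is limited). The gripper opens to 85 mm and grips with 20 to 120 N. Pads are 22 mm wide; open, the fingers measure 114 mm over their backs; the gripper's body (76 mm by 85 mm) begins 54 mm behind the grasp point. The pads swing forward as they close: fully open they stand 13 mm farther back than shut.
Start: joints at [0.959, 0.527, 1.433, -0, 1.181, -0.178], TCP at [0.263, 0.567, 0.239] pointing down, gripper open.
Joint ranges: [-3.08, 3.08], [-0.75, 2.2], [0.22, 2.44], [-1.43, 4.57], [0, 2.65], [-2.85, 2.85]. Speed limits (rad/s): [2.79, 2.79, 3.14, 3.14, 3.14, 3.14].

### API

Orientations are given as a unit quaternion [x, y, z, w].
In Python, from station import readout, cams, sign_off gives the robot as it stands.
- The arm moves only by the tool send_rows, never from a script. Its argument "commands" is text: rows parted by semicolons, each of 5 numbers parted by spaces: the finger opening in mm, from 0 to 85.4, then the shift along the tool's x, y, z each as a share of 0.02 m, from -1 to 1, then the turn about the tool's z as a share of 4 degrees, from -1 to 1. In form: grip dx dy dz spin; .... A call has 1 to 20 rows; each row shifts and turns the commanded pose from where the row before left it, along the tool's axes as they then stand; what a row does not reach is not made up. A row lasts 1/12 s, in which the tool goes at most 41.7 mm and 7.16 degrees, less where a joint would pass 70% of its speed; a pose out of reach is approached as far as the arm can. A call with a number of a shift or a turn outside -1 to 1 is refused whole. A call with a gripper value outside its range is refused whole. The fingers move at their own pace and stop on an object; "grip_force" is the grip in N (left out, the last holds). Time passes only in rows, so rows that do not move let the fingers close. It gives the time, the measured TCP pose, the force, the opening and the grip force at its end, in the units of the state.
- readout.sense(): the state, without advancing time (a new reading comes with each control period).
- cams.snapshot(name): name is "side" or "top"; returns a dict with "pixels" (480x640x3 uint8, red, green, blue), "intrinsics" (3x3 intrinsics, pixels), "eye" and "rotation" of the camera in the world. Camera axes: x right, y down, z forward; pixel columns grow to the right and rows downward; lengths in m; the calibration is good to about 2 mm. A picture is of the moment at which its call begins. There is no depth.
- sign_off(): hands the job in; it is judged then, once.
The state is a dict: "t": time; "q": joint angles; "qd": joint speeds; "tau": joint torques, N m; "tcp_pos": TCP position; "tool_rot": TCP orientation; "force": force on the tool from outside, world axes, zero at the start; "ft_torque": the same for the moment, N m; "finger_gap": opening from 0.0 (shut) to 1.0 (fully open); "gripper_force": force on a finger pad.
Only numpy, scipy, OpenCV 4.12 (cv2) and the standard library are available. Lean on these libraries where they do the work, as an engineer would, in place of code of your own. Each camera call takes 0.05 s, during which the arm holds its last target. There are 200 camera calls.

### The job

A freshly glued shoe heel lies in the feed channel of the little bench clamp: push the clamp's sprung plunger all the way in so that the heel slides home under the jaw, then pump the ratchet trigger until the jaw's sprung pad touches the heel and is pressed back about half of its 16 mm travel, without crushing the heel by pressing the pad near its limit. Move the heel only with the plunger and the jaw only with the trigger, leave the other things on the table alone, and finish while still holding the trigger in, so that the pad keeps pressing on the heel.

Things in the scene. Friction and masses are not known exactly. Their poses are not given: they have to be found in the camera images.
- clamp: bench clamp fixed to the table, grey steel base 265 mm long, 10 mm thick. Origin at table height on its centre line; x = the way the jaw closes, z up. Along x at y = 0 (mm): trigger, black grip post (-84 to -70, top 98), jaw and pad, heel place, anvil wall (from 101, 55 tall). Feed channel, then plunger, on the -y side; home stop on the +y side. All but trigger and post is below 56 mm
- trigger_back (a point): centre of the flat back face (looks to clamp -x) of the trigger, an upright steel plate 12 mm thick, 44 wide, 52 to 105 mm above the table; push it along clamp +x. The fixed post is 22 mm in front of it (50 mm over both at rest). The toothed jaw bar sticks out up to 40 mm behind it, below 40 mm height
- trigger (a joint): m along clamp +x: 0 out, 0.020 fully in. Return spring 3 to 5.6 N. Going in, its pawl picks up a tooth of the jaw bar (pitch 8 mm: up to 8 mm of a stroke is idle) and carries the jaw; coming back, the jaw stays (3 N drag). No catch: let go with the pad pressed, the jaw is pushed back until the pad is pressed 2.5 mm or less
- jaw (a joint): advance of the jaw in m, 0 fully open to 0.075, starts between 0 and 0.016. The uncompressed pad face lies at clamp x = this value.
- pad (a joint): how far the sprung rubber pad (36 x 36 mm, 10 mm thick, centre 31 mm above the table) on the jaw's front is pressed back into the jaw, in m: 0 free, 0.016 limit; spring 1.2 N per mm. Half-way is 0.008 (9.6 N). The heel counts as crushed beyond 0.0135.
- pad_face (a point): centre of the pad's front face, which meets the heel.
- plunger (a joint): plunger travel in m along the clamp's +y: 0 sprung out, 0.045 fully in. Spring 3 N at rest, 7 N fully in; it comes back by itself.
- plunger_end (a point): centre of the outer end face (looks to the clamp's -y) of the plunger's black round knob, 34 mm across, 31 mm above the table; push it along the clamp's +y. At rest 160 mm out from the clamp's centre line, at clamp x = 75 mm. The knob overhangs the bare table.
- heel_mid (a point): centre of the loose shoe heel: D-section beech block with a rubber top piece, 50 mm long (clamp x), 45 mm wide, 45 mm tall, round side up, lying on the clamp's base 10 mm above the table. Starts 32 to 44 mm from home on the -y side, in the channel (53 mm wide in x, guiding it with 1.5 mm of play a side).
- home (a point): point of the clamp (clamp x 76 mm, y -1.5 mm) where the heel's centre is when the plunger has pushed it home; its face towards the jaw is then at clamp x = 48 to 52 mm.
- tin: black polish tin, 79 mm across, 24 mm tall, loose beside the clamp (its +y side); origin at its underside. Leave alone.
- brush: beechwood brush, 150 x 50 x 40 mm, bristles down, loose on the clamp's -y side near the trigger end; origin at its underside. Leave alone.
- ramekin: glass ramekin, 84 mm across, 45 mm tall, loose on the clamp's +y side; origin at its underside. Leave alone.
- horn: white plastic shoe horn, about 200 mm long, 4 mm thick, lying on the left of the table. Leave alone.
- cleaner: clear plastic bottle, 52 mm across, 120 mm tall, on the left of the table. Leave alone.
- hammer: hammer lying on the right of the table. Leave alone.

How it is judged:
By the outcome, as a careful person would: the job done as asked, in the order asked, and still so for the second after the job is handed in, while the arm keeps its last pose, push and grip.
It also fails if it takes over 72 s, if anything falls off the work surface, if the arm or the gripper's body presses on something with over 40 N, if the wrist force passes 120 N, or if a joint passes its speed limit or range.

## Working session

There is one attempt and no reset: what is moved stays moved. The work goes in short steps, Python scripts to look and compute and a tool call to move; the robot and the scene stay as the last step left them, time stands still between calls to the robot, and variables do not carry over. Pictures are saved under pics/ and viewed, at most 10 in all, crops included, and the job is handed in when it is done.

Besides the shell and the picture viewer there is one more tool, called after "Request:" in YAML: its name, and indented under it one key for each argument. send_rows: Moves the arm, as the interface text tells. Its arguments: {"type":"object","properties":{"commands":{"type":"string"},"grip_force":{"type":"number"}},"required":["commands"]}

```bash
mkdir -p pics; cat > h.py <<'E'
import numpy as np,cv2
from station import readout,cams,sign_off
def snap(name,fn):
    s=cams.snapshot(name); cv2.imwrite('pics/'+fn,s['pixels'][:,:,::-1]); np.savez('pics/'+name+'.npz',K=s['intrinsics'],e=s['eye'],R=s['rotation']); return s
def ray(name,u,v,z):
    d=np.load('pics/'+name+'.npz'); r=np.array(d['R'])@np.linalg.solve(d['K'],[u,v,1.]); e=d['e']
    return e+r*(z-e[2])/r[2]
def proj(name,p):
    d=np.load('pics/'+name+'.npz'); c=d['R'].T@(np.array(p)-d['e']); c=d['K']@c; return c[:2]/c[2]
E
python3 - <<'E'
from h import *
for n in('top','side'):
    s=snap(n,n+'0.png'); print(n,s['eye'],s['rotation'],s['intrinsics'])
print(readout.sense())
E
```

```text
top [0.45008584 0.00306404 1.08843841] [ 0.70676655 -0.70674453  0.02530471 -0.01878504] [[456.01416132   0.         304.87343352]
 [  0.         456.01416132 230.46241203]
 [  0.           0.           1.        ]]
side [-0.10294339 -0.74602684  1.03900279] [ 0.86492778 -0.30603234  0.1389454  -0.37274431] [[576.22354449   0.         309.97920893]
 [  0.         576.22354449 245.34898913]
 [  0.           0.           1.        ]]
{'t': 0.1, 'q': array([ 9.58486748e-01,  5.28374916e-01,  1.43375370e+00, -3.73277398e-06,
        1.18140159e+00, -1.78518549e-01]), 'qd': array([-2.08283341e-03, -1.02445237e-03, -2.18263869e-03,  4.93669191e-05,
       -5.33858584e-04, -1.59487497e-03]), 'tau': array([ 7.30893498e-05, -4.43298590e+01, -1.78587288e+01, -1.75122377e-04,
        3.88794710e-03,  1.30639452e-05]), 'tcp_pos': array([0.26232045, 0.56660584, 0.23843691]), 'tool_rot': array([ 2.15198123e-01,  9.76569931e-01, -8.94686961e-04, -3.71570206e-04]), 'force': array([ 0.60621058, -0.59127745, -0.33591671]), 'ft_torque': array([-0.00020718,  0.05143558,  0.02397938]), 'gripper_force': 0.0, 'finger_gap': 1.00065505149123}
```

View pics/top0.png

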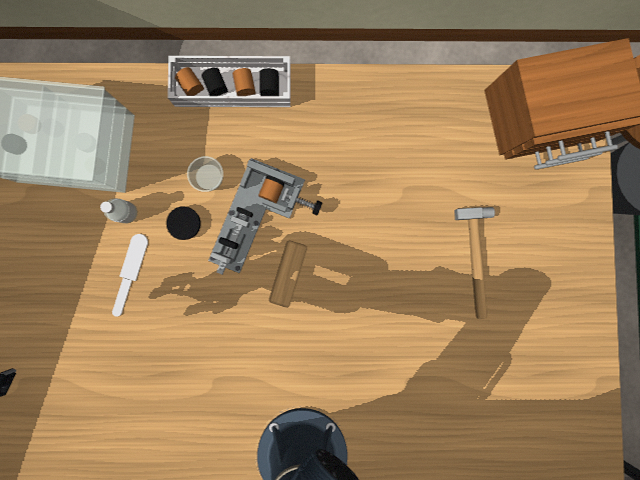

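View pics/side0.png

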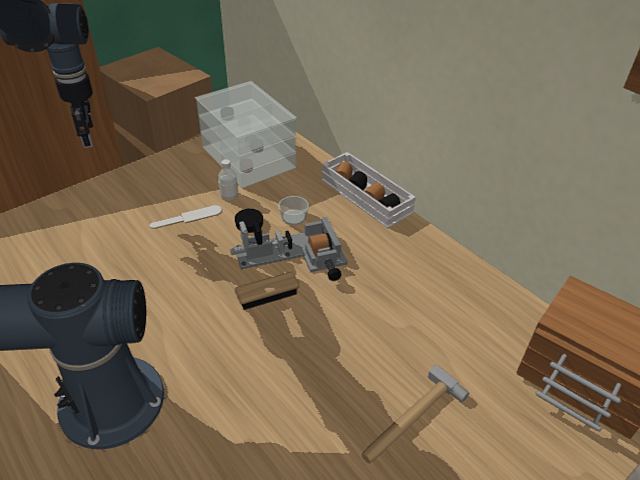

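The top view shows the clamp running from about (225,262) at the trigger end to (265,165) at the anvil. The plunger knob is at (318,207) and the heel at (271,189). I'll enlarge both views.

```bash
sed -i "s/^import numpy as np,cv2/import numpy as np,cv2\nfrom scipy.spatial.transform import Rotation as Ro/; s/R=s\['rotation'\]/R=Ro.from_quat(s['rotation']).as_matrix()/" h.py
python3 - <<'E'
from h import *
for n,(u,v,w,h) in dict(top=(195,145,140,140),side=(220,195,150,110)).items():
    snap(n,n+'1.png'); im=cv2.imread('pics/'+n+'1.png')[v:v+h,u:u+w]
    f=5 if n=='side' else 4.25
    cv2.imwrite('pics/'+n+'1c.png',cv2.resize(im,None,fx=f,fy=f,interpolation=cv2.INTER_CUBIC))
print(ray('top',304,231,0), ray('top',302,450,0), proj('side',[0,0,0.]),ray('top',318,207,.03))
E
```

```text
[ 0.51676521 -0.00489638  0.        ] [ 0.00736484 -0.00018315  0.        ] [111.42625415 399.93371894] [ 0.57105368 -0.03735871  0.03      ]
```

View pics/top1c.png

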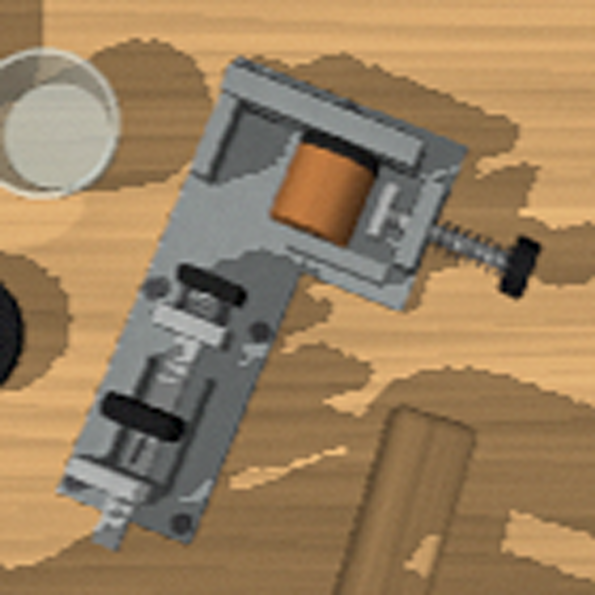

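View pics/side1c.png

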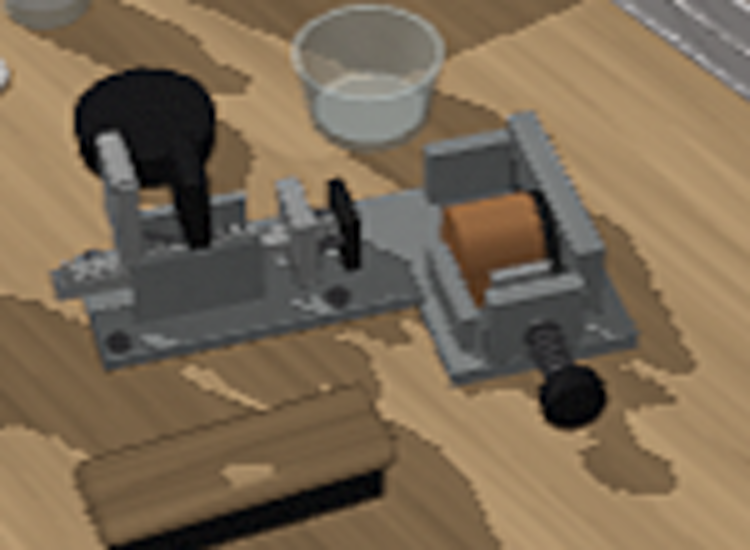

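The crops show these features, in crop pixels:
- **Top:** trigger plate top (108,478), post top (143,417), pad (211,286), knob outer end (532,269).
- **Side:** trigger top (115,140), knob (573,397).

Next I'll fit the clamp pose.

```bash
cat > fit.py <<'E'
from h import *
from scipy.optimize import least_squares
T=lambda u,v:(195+u/4.25,145+v/4.25)
S=lambda u,v:(220+u/5,195+v/5)
obs=[('top',T(532,269),(.075,-.160,.036)),('top',T(143,417),(-.077,0,.096)),('top',T(108,476),(-.1125,0,.105)),
 ('side',S(573,397),(.075,-.160,.031)),('side',S(115,140),(-.1125,0,.105))]
def W(p,c):
    a=p[2]; return np.array([p[0]+np.cos(a)*c[0]-np.sin(a)*c[1],p[1]+np.sin(a)*c[0]+np.cos(a)*c[1],c[2]])
f=lambda p:np.concatenate([proj(n,W(p,c))-np.array(o) for n,o,c in obs])
if __name__=='__main__':
    r=least_squares(f,[.55,.1,-.4]); p=r.x; print(p,np.degrees(p[2])); print(r.fun.reshape(-1,2).round(1))
    np.save('p.npy',p)
    for n,c in dict(trig=(-.119,0,.08),knob=(.075,-.16,.031),post=(-.077,0,.098)).items(): print(n,W(p,c).round(4))
    u=W(p,(0,0,.049)); d=ray('top',*T(211,280),.049); R=np.array([[np.cos(p[2]),np.sin(p[2])],[-np.sin(p[2]),np.cos(p[2])]])
    for nm,q,z in(('padface',(215,275),.049),('heel',(325,192),.05),('anvilL',(230,95),.055),('anvilR',(415,166),.055),('baseL',(58,490),.01),('baseR',(190,543),.01),('brush',(432,415),.04),('brush2',(395,410),.04),('brushr',(475,430),.04)):
        print(nm,(R@(ray('top',*T(*q),z)[:2]-p[:2])).round(4))
    print(Ro.from_quat(readout.sense()['tool_rot']).as_matrix().round(3))
E
python3 fit.py
```

```text
[ 0.55806761  0.13447954 -0.38253732] -21.917773741458294
[[-0.1 -0.2]
 [-1.7 -1. ]
 [-0.4  0.3]
 [ 0.7  1.2]
 [ 0.   2.5]]
trig [0.4477 0.1789 0.08  ]
knob [ 0.5679 -0.042   0.031 ]
post [0.4866 0.1632 0.098 ]
padface [ 0.0062 -0.0033]
heel [ 0.0699 -0.0413]
anvilL [0.0989 0.0253]
anvilR [ 0.1004 -0.0814]
baseL [-0.1349  0.0377]
baseR [-0.1347 -0.0413]
brush [-0.0199 -0.1397]
brush2 [-0.0248 -0.1201]
brushr [-0.0187 -0.1643]
[[-0.907  0.42  -0.001]
 [ 0.42   0.907 -0.001]
 [ 0.    -0.001 -1.   ]]
```

Fit is consistent: clamp yaw is -21.9° and the tool is already within about 3° of the clamp axes (tool x ≈ clamp -x, tool y ≈ clamp +y). I'll close the fingers and travel to the plunger.

Request:
send_rows:
  commands: "0 0 0 0 -0.73;0 -1 -0.96 0 0;0 -1 -0.96 0 0;0 -1 -0.96 0 0;0 -1 -0.96 0 0;0 -1 -0.96 0 0;0 -1 -0.96 0 0;0 -1 -0.96 0 0;0 -1 -0.96 0 0;0 -1 -0.96 0 0;0 -1 -0.96 0 0;0 -1 -0.96 0 0;0 -1 -0.96 0 0;0 -1 -0.96 0 0;0 -1 -0.96 0 0;0 -1 -0.96 0 0;0 -1 -0.96 0 0;0 -1 -0.96 0 0;0 -1 -0.96 0 0;0 -1 -0.96 0 0"
  grip_force: 40

```text
t: 1.87
tcp_pos: [0.4792, 0.0854, 0.2393]
tool_rot: [0.19, 0.982, 0.0, -0.0]
force: [0.2, 0.2, 0.5]
finger_gap: 0.001
gripper_force: 0.0
```

Request:
send_rows:
  commands: "0 -1 -0.96 0 0;0 -1 -0.96 0 0;0 -1 -0.96 0 0;0 -1 -0.96 0 0;0 -1 -0.96 0 0;0 -1 -0.96 0 0;0 -0.5 -0.5 0 0;0 0 0 1 0;0 0 0 1 0;0 0 0 1 0;0 0 0 1 0;0 0 0 1 0;0 0 0 1 0;0 0 0 1 0;0 0 0 0 0;0 0 0 0 0;0 0 0 0 0"

```text
t: 3.28
tcp_pos: [0.5532, -0.0778, 0.1001]
tool_rot: [0.19, 0.982, -0.0, 0.001]
force: [-0.1, -0.3, 0.1]
finger_gap: -0.004
gripper_force: 0.0
```

```bash
cat > st.py <<'E'
from h import *
p=np.load('p.npy'); s=readout.sense(); a=p[2]
R=np.array([[np.cos(a),np.sin(a)],[-np.sin(a),np.cos(a)]])
m=Ro.from_quat(s['tool_rot']).as_matrix()
print('t',s['t'],'clamp xy',(R@(s['tcp_pos'][:2]-p[:2])).round(4),'z',s['tcp_pos'][2].round(4),'F clamp',(R@s['force'][:2]).round(2),s['force'][2].round(2),'toolx in clamp',(R@m[:2,0]).round(3),s['finger_gap'])
E
python3 st.py
```

```text
t 3.2833 clamp xy [ 0.0747 -0.1988] z 0.1001 F clamp [ 0.05 -0.28] 0.06 toolx in clamp [-1.  0.] -0.004265193564921247
```

Request:
send_rows:
  commands: "0 0 0 1 0;0 0 0 1 0;0 0 0 1 0;0 0 0 0.5 0;0 0 0 0 0;0 0 0.5 0 0;0 0 0.4 0 0;0 0 0.2 0 0;0 0 0.2 0 0;0 0 0 0 0"

```text
t: 4.12
tcp_pos: [0.5635, -0.0534, 0.0305]
tool_rot: [0.189, 0.982, -0.0, 0.001]
force: [-0.5, -2.6, 2.4]
finger_gap: 0.006
gripper_force: 1.6
```

```bash
python3 st.py; python3 - <<'E'
from h import *
snap('side','side2.png'); a=cv2.imread('pics/side2.png')[165:315,240:390]
snap('top','top2.png'); b=cv2.imread('pics/top2.png')[145:295,195:345]
cv2.imwrite('pics/c2.png',cv2.resize(np.hstack([a,b]),None,fx=2.66,fy=2.66,interpolation=cv2.INTER_CUBIC))
E
```

```text
t 4.1167 clamp xy [ 0.0751 -0.1723] z 0.0305 F clamp [ 0.48 -2.65] 2.44 toolx in clamp [-1.    -0.002] 0.006493650048135472
```

View pics/c2.png

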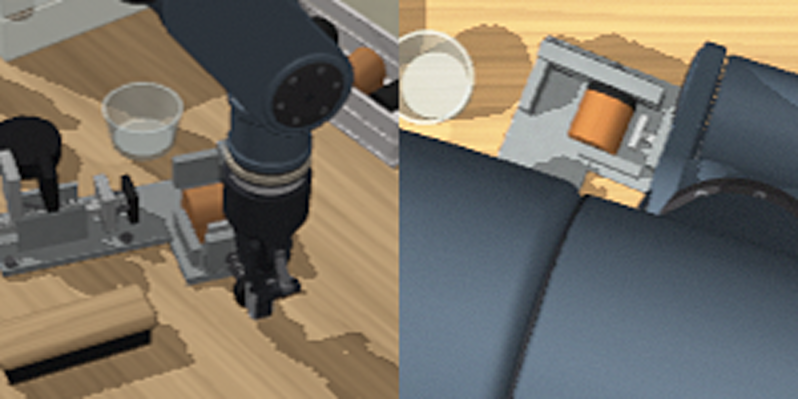

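The fingers are on the knob (contact at clamp y≈-0.172), and both views show the heel still in its channel. Pushing in slowly.

Request:
send_rows:
  commands: "0 0 0.2 0 0;0 0 0.2 0 0;0 0 0.2 0 0;0 0 0.2 0 0;0 0 0.2 0 0;0 0 0.2 0 0;0 0 0.2 0 0;0 0 0.2 0 0;0 0 0.2 0 0;0 0 0.2 0 0;0 0 0 0 0;0 0 0 0 0"

```text
t: 5.22
tcp_pos: [0.5777, -0.0173, 0.0297]
tool_rot: [0.19, 0.982, -0.001, 0.0]
force: [-1.2, -6.1, 5.7]
finger_gap: -0.0
gripper_force: 3.2
```

```bash
python3 st.py
```

```text
t 5.2167 clamp xy [ 0.0749 -0.1334] z 0.0297 F clamp [ 1.14 -6.17] 5.69 toolx in clamp [-1.    -0.001] -0.00024615846688716766
```

Request:
send_rows:
  commands: "0 0 0.1 0 0;0 0 0.1 0 0;0 0 0.1 0 0;0 0 0 0 0"

```text
t: 5.55
tcp_pos: [0.5798, -0.0122, 0.0297]
tool_rot: [0.19, 0.982, -0.001, 0.0]
force: [-1.8, -8.3, 4.9]
finger_gap: 0.0
gripper_force: 4.0
```

Request:
send_rows:
  commands: "0 0 0.1 0 0;0 0 0 0 0;0 0 0 0 0"

```text
t: 5.8
tcp_pos: [0.5798, -0.012, 0.0297]
tool_rot: [0.189, 0.982, -0.002, -0.0]
force: [-4.4, -13.3, 6.5]
finger_gap: -0.001
gripper_force: 7.3
```

```bash
python3 st.py
```

```text
t 5.8 clamp xy [ 0.0749 -0.1278] z 0.0297 F clamp [  0.9  -13.97] 6.47 toolx in clamp [-1.    -0.002] -0.0007992193304599759
```

The plunger hit its stop after about 44.5 mm, with the force rising to 14 N. I'll back off, lift and move behind the trigger.

Request:
send_rows:
  commands: "0 0 -0.2 0 0;0 0 -0.5 0 0;0 0 -0.5 0 0;0 0 -0.5 0 0;0 0 -0.5 0 0;0 0 -0.5 0 0;0 0 -0.4 0 0;0 0 0 -0.5 0;0 0 0 -1 0;0 0 0 -1 0;0 0 0 -1 0;0 0 0 -1 0;0 0 0 -1 0;0 0 0 -1 0;0 0 0 -1 0;0 0 0 -1 0"

```text
t: 7.13
tcp_pos: [0.5566, -0.0657, 0.2006]
tool_rot: [0.19, 0.982, 0.001, -0.0]
force: [1.1, -1.1, -0.3]
finger_gap: 0.001
gripper_force: 0.0
```

Request:
send_rows:
  commands: "0 1 0.8 0 0;0 1 0.8 0 0;0 1 0.8 0 0;0 1 0.8 0 0;0 1 0.8 0 0;0 1 0.8 0 0;0 1 0.8 0 0;0 1 0.8 0 0;0 1 0.8 0 0;0 1 0.8 0 0;0 1 0.8 0 0;0 0.7 0.6 0 0;0 0 0 0 0;0 0 0 0 0"

```text
t: 8.3
tcp_pos: [0.4094, 0.196, 0.1996]
tool_rot: [0.189, 0.982, 0.0, -0.0]
force: [0.4, 0.8, 0.8]
finger_gap: -0.002
gripper_force: 0.0
```

```bash
python3 st.py; python3 - <<'E'
from h import *
snap('side','side3.png'); a=cv2.imread('pics/side3.png')[165:315,220:370]
snap('top','top3.png'); b=cv2.imread('pics/top3.png')[145:295,195:345]
cv2.imwrite('pics/c3.png',cv2.resize(np.hstack([a,b]),None,fx=2.66,fy=2.66,interpolation=cv2.INTER_CUBIC))
E
```

```text
t 8.3 clamp xy [-0.1609  0.0016] z 0.1996 F clamp [0.09 0.92] 0.8 toolx in clamp [-1.    -0.003] -0.0024725476595008713
```

View pics/c3.png

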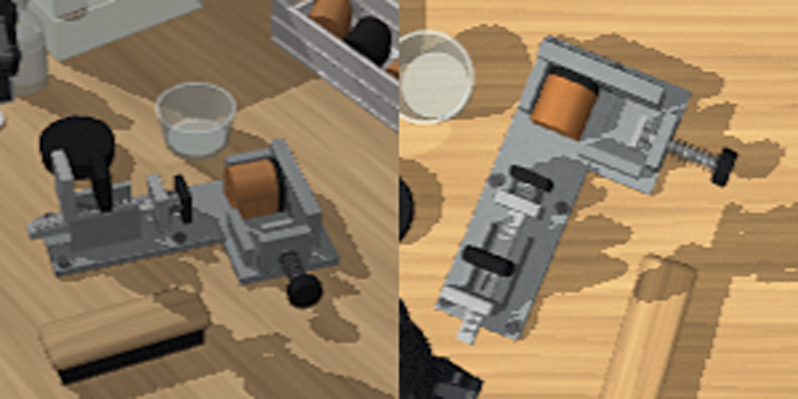

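The heel now sits against the home stop (top crop, about (565,103)), and the plunger has sprung back. Lowering behind the trigger, then the first contact.

Request:
send_rows:
  commands: "0 0 -0.08 1 0;0 0 0 1 0;0 0 0 1 0;0 0 0 1 0;0 0 0 1 0;0 0 0 1 0;0 0 0 0.25 0;0 -0.5 0 0 0;0 -0.3 0 0 0;0 -0.1 0 0 0;0 -0.1 0 0 0;0 -0.1 0 0 0;0 -0.1 0 0 0;0 0 0 0 0;0 0 0 0 0"

```text
t: 9.65
tcp_pos: [0.432, 0.1846, 0.0746]
tool_rot: [0.19, 0.982, 0.0, 0.0]
force: [-0.6, 0.1, -0.2]
finger_gap: -0.001
gripper_force: 0.0
```

```bash
python3 st.py
```

```text
t 9.65 clamp xy [-0.1356 -0.0006] z 0.0746 F clamp [-0.58 -0.13] -0.24 toolx in clamp [-1.  0.] -0.0011444625535326994
```

Request:
send_rows:
  commands: "0 -0.1 0 0 0;0 -0.1 0 0 0;0 0 0 0 0"

```text
t: 9.9
tcp_pos: [0.4363, 0.1831, 0.0744]
tool_rot: [0.19, 0.982, 0.0, 0.0]
force: [0.0, -0.2, -0.6]
finger_gap: -0.0
gripper_force: 0.0
```

Request:
send_rows:
  commands: "0 -0.1 0 0 0;0 0 0 0 0"

```text
t: 10.07
tcp_pos: [0.4373, 0.1823, 0.0743]
tool_rot: [0.19, 0.982, -0.0, -0.0]
force: [-0.6, -0.2, 1.7]
finger_gap: -0.002
gripper_force: 0.1
```

Request:
send_rows:
  commands: "0 -0.1 0 0 0;0 0 0 0 0"

```text
t: 10.23
tcp_pos: [0.4382, 0.1818, 0.0742]
tool_rot: [0.19, 0.982, -0.0, -0.001]
force: [-3.7, 3.3, 3.6]
finger_gap: -0.001
gripper_force: 2.0
```

```bash
python3 st.py
```

```text
t 10.2333 clamp xy [-0.1288 -0.0008] z 0.0742 F clamp [-4.67  1.69] 3.64 toolx in clamp [-1.     0.001] -0.0012773202821420536
```

Trigger contact is at clamp x ≈ -0.129. First full stroke.

Request:
send_rows:
  commands: "0 -0.2 0 0 0;0 -0.2 0 0 0;0 -0.2 0 0 0;0 -0.2 0 0 0;0 0 0 0 0"

```text
t: 10.65
tcp_pos: [0.4523, 0.1761, 0.0742]
tool_rot: [0.19, 0.982, -0.0, -0.002]
force: [-5.1, 4.9, 4.8]
finger_gap: 0.002
gripper_force: 3.1
```

Request:
send_rows:
  commands: "0 -0.1 0 0 0;0 0 0 0 0"

```text
t: 10.82
tcp_pos: [0.4536, 0.1755, 0.0742]
tool_rot: [0.19, 0.982, -0.0, -0.003]
force: [-5.0, 5.5, 4.7]
finger_gap: -0.006
gripper_force: 3.5
```

Request:
send_rows:
  commands: "0 -0.1 0 0 0;0 0 0 0 0"

```text
t: 10.98
tcp_pos: [0.4552, 0.1749, 0.0742]
tool_rot: [0.19, 0.982, -0.0, -0.003]
force: [-5.8, 6.2, 5.7]
finger_gap: -0.002
gripper_force: 3.6
```

```bash
python3 st.py
```

```text
t 10.9833 clamp xy [-0.1105 -0.0009] z 0.0742 F clamp [-7.73  3.59] 5.66 toolx in clamp [-1.     0.001] -0.00183033557035423
```

Request:
send_rows:
  commands: "0 -0.1 0 0 0;0 0 0 0 0;0 0 0 0 0"

```text
t: 11.23
tcp_pos: [0.4558, 0.1746, 0.0742]
tool_rot: [0.191, 0.982, -0.0, -0.004]
force: [-8.2, 8.5, 6.3]
finger_gap: -0.003
gripper_force: 5.5
```

```bash
python3 st.py; python3 - <<'E'
from h import *
snap('side','side4.png'); a=cv2.imread('pics/side4.png')[165:315,220:370]
snap('top','top4.png'); b=cv2.imread('pics/top4.png')[145:295,195:345]
cv2.imwrite('pics/c4.png',cv2.resize(np.hstack([a,b]),None,fx=2.66,fy=2.66,interpolation=cv2.INTER_CUBIC))
E
```

```text
t 11.2333 clamp xy [-0.1098 -0.001 ] z 0.0742 F clamp [-10.81   4.86] 6.32 toolx in clamp [-1.     0.001] -0.0029995758631783196
```

View pics/c4.png

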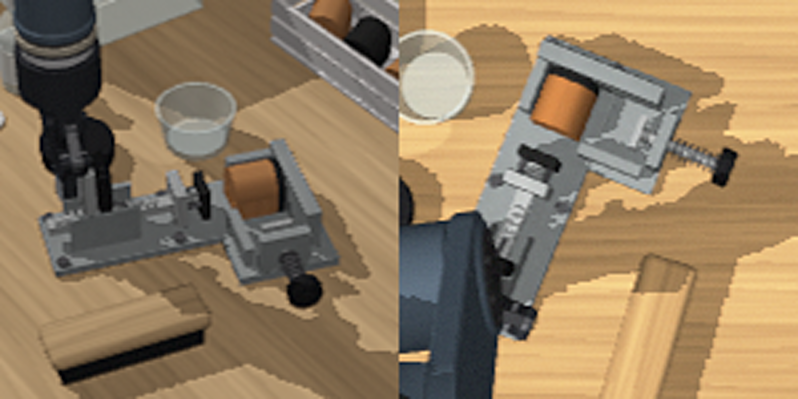

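Jaw advanced; the stop came at TCP clamp x ≈ -0.1098, so full trigger travel is confirmed. The pad in the top crop is at about (541,152). I'll estimate the jaw position while returning.

Request:
send_rows:
  commands: "0 0.2 0 0 0;0 0.3 0 0 0;0 0.3 0 0 0;0 0.3 0 0 0;0 0.2 0 0 0;0 0 0 0 0;0 0 0 0 0"

```text
t: 11.92
tcp_pos: [0.4368, 0.183, 0.0744]
tool_rot: [0.19, 0.982, 0.0, 0.001]
force: [0.4, -0.1, -0.2]
finger_gap: -0.001
gripper_force: 0.0
```

```bash
python3 st.py; python3 - <<'E'
from h import *
p=np.load('p.npy');a=p[2];R=np.array([[np.cos(a),np.sin(a)],[-np.sin(a),np.cos(a)]])
c=lambda u,v,z:(R@(ray('top',195+(u-399)/2.66,145+v/2.66,z)[:2]-p[:2])).round(4)
print('before',c(534,167,.049),'after',c(544,146,.049),'heel face low',c(553,137,.03))
# grayscale profile along clamp axis at pad-top height, before/after
for f in('top3','top4'):
    g=cv2.imread(f'pics/{f}.png',0); pr=[]
    for x in np.arange(-.012,.06,.002):
        v=[]
        for y in np.arange(-.012,.013,.004):
            w=[p[0]+np.cos(a)*x-np.sin(a)*y,p[1]+np.sin(a)*x+np.cos(a)*y,.049]; q=proj('top',w)
            v.append(cv2.getRectSubPix(g,(1,1),(float(q[0]),float(q[1])))[0,0])
        pr.append(int(np.median(v)))
    print(f,pr)
E
```

```text
t 11.9167 clamp xy [-0.1306 -0.0002] z 0.0744 F clamp [0.42 0.1 ] -0.17 toolx in clamp [-1.  0.] -0.0011031435427704967
before [ 0.0104 -0.002 ] after [ 0.0304 -0.0031] heel face low [ 0.0422 -0.0044]
top3 [98, 108, 117, 108, 63, 34, 36, 35, 32, 53, 103, 119, 128, 139, 151, 155, 158, 159, 159, 159, 158, 158, 160, 159, 159, 158, 158, 159, 151, 106, 85, 117, 138, 141, 140, 141]
top4 [165, 149, 198, 202, 199, 201, 180, 111, 102, 106, 109, 109, 116, 93, 35, 37, 38, 36, 36, 85, 119, 115, 125, 164, 167, 167, 166, 168, 161, 112, 89, 124, 148, 147, 146, 148]
```

Image profiles put the pad face at ≈6 mm before and ≈25.5 mm after the stroke, so the trigger idles ~0.5 mm. Second full stroke should give jaw ≈ 41 mm (no contact), then I return.

Request:
send_rows:
  commands: "0 -0.2 0 0 0;0 -0.2 0 0 0;0 -0.2 0 0 0;0 -0.2 0 0 0;0 -0.2 0 0 0;0 -0.1 0 0 0;0 -0.05 0 0 0;0 0 0 0 0;0 0 0 0 0"

```text
t: 12.67
tcp_pos: [0.4552, 0.1751, 0.0743]
tool_rot: [0.191, 0.982, 0.0, -0.002]
force: [-5.6, 6.7, 4.5]
finger_gap: -0.0
gripper_force: 3.7
```

```bash
python3 st.py
```

```text
t 12.6667 clamp xy [-0.1106 -0.0007] z 0.0743 F clamp [-7.71  4.14] 4.52 toolx in clamp [-1.     0.001] -0.0004449890407125501
```

Request:
send_rows:
  commands: "0 0.2 0 0 0;0 0.3 0 0 0;0 0.3 0 0 0;0 0.2 0 0 0;0 0.15 0 0 0;0 0 0 0 0;0 0 0 0 0"

```text
t: 13.25
tcp_pos: [0.4367, 0.183, 0.0744]
tool_rot: [0.19, 0.982, 0.0, 0.001]
force: [-0.3, -0.4, -0.9]
finger_gap: 0.004
gripper_force: 0.0
```

```bash
python3 st.py
```

```text
t 13.25 clamp xy [-0.1307 -0.0003] z 0.0744 F clamp [-0.16 -0.48] -0.86 toolx in clamp [-1.  0.] 0.004497355982033724
```

Request:
send_rows:
  commands: "0 -0.2 0 0 0;0 -0.2 0 0 0;0 -0.1 0 0 0;0 -0.1 0 0 0;0 0 0 0 0;0 0 0 0 0"

```text
t: 13.75
tcp_pos: [0.4455, 0.1789, 0.0743]
tool_rot: [0.191, 0.982, 0.0, -0.002]
force: [-4.1, 5.2, 3.5]
finger_gap: -0.001
gripper_force: 3.0
```

```bash
python3 st.py; cat > pad.py <<'E'
from h import *
import sys
p=np.load('p.npy');a=p[2];f=sys.argv[1]; snap('top',f+'.png')
g=cv2.imread(f'pics/{f}.png',0); pr=[]
for x in np.arange(.01,.062,.002):
    v=[]
    for y in np.arange(-.012,.013,.004):
        q=proj('top',[p[0]+np.cos(a)*x-np.sin(a)*y,p[1]+np.sin(a)*x+np.cos(a)*y,.049])
        v.append(cv2.getRectSubPix(g,(1,1),(float(q[0]),float(q[1])))[0,0])
    pr.append((round(x*1000),int(np.median(v))))
print(pr)
E
python3 pad.py top5
```

```text
t 13.75 clamp xy [-0.121  -0.0008] z 0.0743 F clamp [-5.78  3.3 ] 3.49 toolx in clamp [-1.     0.001] -0.0014057667309528455
[(10, 132), (12, 180), (14, 202), (16, 199), (18, 199), (20, 198), (22, 140), (24, 87), (26, 103), (28, 105), (30, 116), (32, 128), (34, 91), (36, 41), (38, 35), (40, 37), (42, 38), (44, 36), (46, 34), (48, 60), (50, 122), (52, 147), (54, 147), (56, 145), (58, 145), (60, 146)]
```

Pad spans ≈35–46 mm, matching the predicted jaw of 46 mm. I'll add 1 mm to make sure the next tooth is picked up, then return.

Request:
send_rows:
  commands: "0 -0.05 0 0 0;0 0 0 0 0;0 0 0 0 0"

```text
t: 14.05
tcp_pos: [0.4461, 0.1787, 0.0743]
tool_rot: [0.191, 0.982, 0.0, -0.002]
force: [-4.7, 5.2, 3.3]
finger_gap: -0.001
gripper_force: 3.3
```

```bash
python3 st.py
```

```text
t 14.05 clamp xy [-0.1204 -0.0008] z 0.0743 F clamp [-6.31  3.04] 3.27 toolx in clamp [-1.     0.001] -0.0010753883713921187
```

Request:
send_rows:
  commands: "0 0.2 0 0 0;0 0.2 0 0 0;0 0.15 0 0 0;0 0.1 0 0 0;0 0 0 0 0;0 0 0 0 0"

```text
t: 14.55
tcp_pos: [0.4366, 0.1829, 0.0744]
tool_rot: [0.19, 0.982, 0.0, 0.001]
force: [-0.7, -0.4, 0.4]
finger_gap: 0.001
gripper_force: 0.0
```

Request:
send_rows:
  commands: "0 -0.05 0 0 0;0 -0.05 0 0 0;0 -0.05 0 0 0;0 -0.05 0 0 0;0 0 0 0 0;0 0 0 0 0"

```text
t: 15.05
tcp_pos: [0.4385, 0.1818, 0.0743]
tool_rot: [0.19, 0.982, -0.0, -0.001]
force: [-3.0, 4.1, 2.3]
finger_gap: 0.0
gripper_force: 2.1
```

```bash
python3 st.py
```

```text
t 15.05 clamp xy [-0.1286 -0.0007] z 0.0743 F clamp [-4.32  2.63] 2.28 toolx in clamp [-1.     0.001] 0.00039855757069285697
```

Now the pressing stroke, in small steps, watching the force.

Request:
send_rows:
  commands: "0 -0.05 0 0 0;0 -0.05 0 0 0;0 0 0 0 0"

```text
t: 15.3
tcp_pos: [0.4399, 0.1813, 0.0743]
tool_rot: [0.19, 0.982, -0.0, -0.001]
force: [-4.5, 5.8, 2.5]
finger_gap: -0.001
gripper_force: 2.8
```

```bash
python3 st.py
```

```text
t 15.3 clamp xy [-0.1271 -0.0007] z 0.0743 F clamp [-6.33  3.72] 2.51 toolx in clamp [-1.     0.001] -0.0013055878157897003
```

Request:
send_rows:
  commands: "0 -0.05 0 0 0;0 -0.05 0 0 0;0 0 0 0 0"

```text
t: 15.55
tcp_pos: [0.4414, 0.1806, 0.0743]
tool_rot: [0.19, 0.982, -0.0, -0.002]
force: [-5.2, 5.6, 3.5]
finger_gap: -0.003
gripper_force: 3.2
```

```bash
python3 st.py
```

```text
t 15.55 clamp xy [-0.1255 -0.0007] z 0.0743 F clamp [-6.88  3.29] 3.48 toolx in clamp [-1.     0.001] -0.0032842862626759157
```

Request:
send_rows:
  commands: "0 -0.05 0 0 0;0 -0.05 0 0 0;0 0 0 0 0"

```text
t: 15.8
tcp_pos: [0.4429, 0.18, 0.0743]
tool_rot: [0.19, 0.982, -0.0, -0.002]
force: [-5.2, 7.1, 3.3]
finger_gap: -0.002
gripper_force: 3.5
```

```bash
python3 st.py
```

```text
t 15.8 clamp xy [-0.1238 -0.0008] z 0.0743 F clamp [-7.44  4.68] 3.29 toolx in clamp [-1.     0.001] -0.0021822309182718824
```

Request:
send_rows:
  commands: "0 -0.05 0 0 0;0 -0.05 0 0 0;0 0 0 0 0"

```text
t: 16.05
tcp_pos: [0.4442, 0.1794, 0.0743]
tool_rot: [0.191, 0.982, -0.0, -0.003]
force: [-6.0, 7.8, 6.2]
finger_gap: -0.001
gripper_force: 4.1
```

```bash
python3 st.py
```

```text
t 16.05 clamp xy [-0.1224 -0.0008] z 0.0743 F clamp [-8.43  4.97] 6.19 toolx in clamp [-1.     0.001] -0.0008314146936573524
```

Request:
send_rows:
  commands: "0 -0.05 0 0 0;0 -0.05 0 0 0;0 0 0 0 0"

```text
t: 16.3
tcp_pos: [0.4453, 0.1789, 0.0743]
tool_rot: [0.191, 0.982, -0.0, -0.003]
force: [-8.4, 8.6, 6.2]
finger_gap: 0.0
gripper_force: 4.7
```

```bash
python3 st.py
```

```text
t 16.3 clamp xy [-0.1212 -0.0008] z 0.0743 F clamp [-11.03   4.87] 6.22 toolx in clamp [-1.     0.001] 0.0003067344875204834
```

Request:
send_rows:
  commands: "0 -0.05 0 0 0;0 -0.05 0 0 0;0 0 0 0 0"

```text
t: 16.55
tcp_pos: [0.4465, 0.1784, 0.0743]
tool_rot: [0.191, 0.982, -0.0, -0.004]
force: [-7.7, 10.3, 6.6]
finger_gap: 0.001
gripper_force: 5.6
```

```bash
python3 st.py
```

```text
t 16.55 clamp xy [-0.1199 -0.0009] z 0.0743 F clamp [-11.01   6.65] 6.64 toolx in clamp [-1.     0.001] 0.0006134900369560285
```

Request:
send_rows:
  commands: "0 -0.05 0 0 0;0 -0.05 0 0 0;0 0 0 0 0;0 0 0 0 0"

```text
t: 16.88
tcp_pos: [0.4477, 0.1779, 0.0743]
tool_rot: [0.191, 0.982, -0.0, -0.005]
force: [-9.3, 11.3, 7.9]
finger_gap: -0.0
gripper_force: 6.1
```

```bash
python3 st.py; python3 - <<'E'
from h import *
snap('side','side6.png'); a=cv2.imread('pics/side6.png')[165:315,220:370]
snap('top','top6.png'); b=cv2.imread('pics/top6.png')[155:230,220:295]
cv2.imwrite('pics/c6.png',np.hstack([cv2.resize(a,(400,400),interpolation=cv2.INTER_CUBIC),cv2.resize(b,(400,400),interpolation=cv2.INTER_CUBIC)]))
E
python3 pad.py top7
```

```text
t 16.8833 clamp xy [-0.1186 -0.0009] z 0.0743 F clamp [-12.82   7.05] 7.89 toolx in clamp [-1.     0.001] -0.00045179430937196006
[(10, 184), (12, 185), (14, 174), (16, 183), (18, 163), (20, 130), (22, 193), (24, 203), (26, 198), (28, 198), (30, 193), (32, 137), (34, 108), (36, 95), (38, 80), (40, 32), (42, 35), (44, 39), (46, 37), (48, 32), (50, 63), (52, 135), (54, 149), (56, 148), (58, 145), (60, 146)]
```

View pics/c6.png

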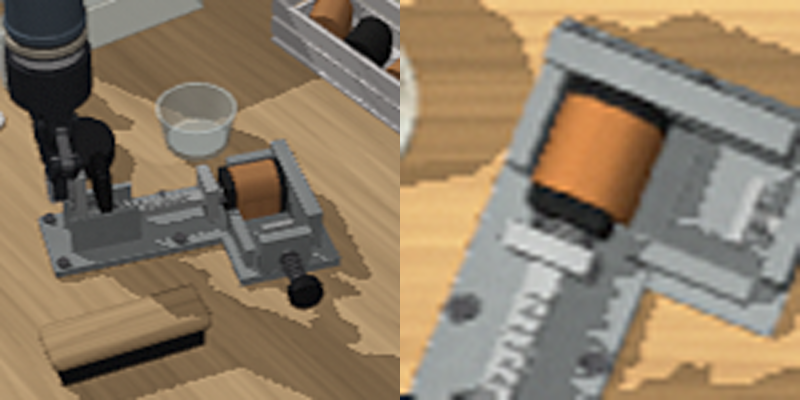

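Pad touches the heel. Image offset between carriage and pad shrank by ≈6.2 mm, while force suggests ≈5 mm and kinematics ≈6.8 mm. About 2 mm more is needed.

Request:
send_rows:
  commands: "0 -0.05 0 0 0;0 -0.05 0 0 0;0 -0.05 0 0 0;0 0 0 0 0;0 0 0 0 0;0 0 0 0 0"

```text
t: 17.53
tcp_pos: [0.4494, 0.1772, 0.0743]
tool_rot: [0.191, 0.982, -0.0, -0.005]
force: [-11.4, 13.3, 9.2]
finger_gap: -0.002
gripper_force: 7.1
```

```bash
python3 st.py; python3 pad.py top8;python3 st.py
```

```text
t 17.5333 clamp xy [-0.1167 -0.001 ] z 0.0743 F clamp [-15.51   8.09] 9.21 toolx in clamp [-1.     0.001] -0.0015195877423186208
[(10, 186), (12, 187), (14, 174), (16, 181), (18, 182), (20, 157), (22, 135), (24, 197), (26, 201), (28, 199), (30, 199), (32, 187), (34, 121), (36, 90), (38, 79), (40, 31), (42, 36), (44, 40), (46, 37), (48, 33), (50, 63), (52, 136), (54, 148), (56, 147), (58, 146), (60, 145)]
t 17.5833 clamp xy [-0.1167 -0.001 ] z 0.0743 F clamp [-15.54   8.25] 8.46 toolx in clamp [-1.     0.001] -0.00020147562085791852
```

Carriage moved another 1.7 mm with the pad and heel still. Estimated pad compression is 7.9 mm from the image, 6.7 from force and 8.7 from kinematics, so about half. The pose is steady, so I'm handing in.

```bash
python3 -c "
from station import sign_off
print(sign_off())"
```

```text
the job is handed in; nothing more can be done
None
```

I've handed the job in: the plunger pushed the heel home, and the arm is holding the trigger in with the pad pressed back about 8 mm of its 16 mm (estimates 6.7 to 8.7 mm), well below the 13.5 mm crush limit, after about 17.6 s.

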